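Slide a drilling template out of its bed and put it away in its case

TASK

Put the brass drilling template away: it lies sunk between the guides of the blue bed, so first slide it lengthwise until one end sticks out past the end of the bed far enough to be gripped, without letting it fall off. Then lift it by that end, lay it flat on the foam in the open green case without dropping it, and shut the case's lid. Leave the collet, the marker pen and the nut where they are.

Things in the scene. Friction and masses are not known exactly. Their poses are not given: they have to be found in the camera images.
- plate_center (a point): Centre (half-way up) of the loose flat brass-coloured template, 40 mm wide (x), 150 mm long (y), 5 mm thick (z), about 0.18 kg. It starts lengthwise in the bed's channel, wholly within the bed's length. A gripper can take it across its width once an end is clear of the bed; it stays on the bed while its centre is inside the bed's end.
- bed_top (a point): Centre of the running surface of the fixed blue bed, 45 mm above the bench; z up. The bed is 72 mm wide (x), 200 mm long (y), open at both ends. Two dark guide strips 14 mm wide and 5 mm high (flush with the template's top) run its whole length and leave a channel 44 mm wide, so nothing gets beside the template; a fingertip fits in the channel behind it to push its end face.
- case_floor (a point): Centre of the foam floor in the fixed green case, 14 mm above the bench; z up, x to the hinge side (away from the robot at yaw 0), y along the case. Foam 85 mm (x) by 190 mm (y); 2 mm walls round it have inner faces at x = -46 and +45 mm, y = -98 and +98 mm and tops 8 mm above the foam.
- case_lid (a joint): Angle of the green case's lid (rad): 0 shut, 1.57 upright; starts at 1.85 to 2.0, leaning back near its stop (2.01). Hinge along the case's y, at x = 49 mm from the foam's centre, 8 mm above the foam. The hinge is a little stiff (about 0.03 N m): the lid tends to stay where it is left until below about 0.7 rad, so swing it over and press it down.
- lid_edge (a point): Middle of the lid's free long edge, half-way through the lid's 12 mm depth, 97 mm from the hinge line; about 110 mm above the bench at the start. The lid is 200 mm long; while open, its hollow inside faces over the case and its flat outside faces away from the case. Shut, its top is 20 mm above the foam.
- collet_mid (a point): Centre of the loose upright grey steel collet, 34 mm in diameter and 47 mm tall, a bystander.
- marker_mid (a point): Centre of the loose red and white marker pen lying on the bench, 135 mm long, 17 mm thick, a bystander.
- nut_mid (a point): Centre of the loose grey steel hexagon nut lying on the bench, 28 x 24 x 19 mm, a bystander.
- plate: Underside centre of the same brass template; its axes are those of plate_center.
Mind the look-alikes: they are no part of the job. Leave any turquoise look-alike of the part that bears case_floor alone. Several things have the shape of the plate; the one meant has the colours described above.

How it is judged:
By the outcome, as a careful person would: the job done as asked, in the order asked, and still so for the second after the job is handed in, with the robot touching nothing.
It also fails if it takes over 66 s, if anything falls off the work surface, if the arm or the gripper's body presses on something with over 40 N, if the wrist force passes 120 N, or if a joint passes its speed limit or range.

ROBOT

A 6-joint arm with a two-finger parallel gripper is mounted at the origin on a cart in front of the work surface, level with it; the furniture and walls round the work are solid. World frame = base frame: x ahead of the robot, y to its left, z up, the work surface at z = 0. Lengths are in m, angles in rad, forces in N, time in s.
With the tool pointing down it reaches from about 0.375 to 0.975 m from the base axis. Payload 3.8 kg.
Tool frame: the origin (TCP) lies midway between the tips of the shut fingers; the grasp point (between the pads) lies 19 mm behind it (arm.tcp_to_grasp is the distance from the TCP to the grasp point, in m); z points along the fingers, y is the line along which they close (so a half turn about z gives the same grasp; the last joint's range is limited). The gripper opens to 85 mm and grips with 20 to 120 N. Pads are 22 mm wide; open, the fingers measure 114 mm over their backs; the gripper's body (76 mm by 85 mm) begins 54 mm behind the grasp point. The pads swing forward as they close: fully open they stand 13 mm farther back than shut.
Start: joints at [-0.037, 0.264, 1.604, -0, 1.274, -0.037], TCP at [0.675, -0, 0.231] pointing down, gripper open.
Joint ranges: [-2.63, 2.63], [-0.94, 2.18], [0.31, 2.57], [-1.31, 4.45], [0, 2.66], [-2.55, 2.55]. Speed limits (rad/s): [2.57, 2.57, 3.14, 3.14, 3.14, 3.14].

INTERFACE

Orientations are given as a unit quaternion [x, y, z, w].
In Python, from cell import arm, viewer gives the robot as it stands.
- The arm moves only by the shell command python3 -m crank 'ROWS' [FORCE]. ROWS is JSON, a list of rows, each a list of 7 numbers: the turn, a rotation vector about the tool's x, y, z in degrees, then the shift along the tool's x, y, z in m, then the finger opening in m, from 0 to 0.0854. A call has 1 to 20 rows; each row is the pose to reach, as a shift and turn from the pose commanded when the call began, along the tool's axes at that moment; what a row does not reach only later rows make up. A row lasts 1/10 s, in which the tool goes at most 50 mm and 8.59 degrees, less where a joint would pass 70% of its speed; a pose out of reach is approached as far as the arm can. A call with a gripper value outside its range is refused whole. The fingers move at their own pace and stop on an object; FORCE is the grip in N (left out, the last holds). Time passes only in rows, so rows that repeat a pose let the fingers close. It gives the time, the measured TCP pose, the force, the opening and the grip force at its end, in the units of the state.
- arm.get_obs(): the state, without advancing time (a new reading comes with each control period).
- viewer.get_image(name): name is "scene" or "side" or "wrist"; returns the picture (384x512x3 uint8, blue, green, red); there is no depth.
- viewer.get_calibration(name): a dict with "vfov" (degrees; the focal length in pixels is half the picture's height over the tangent of half this angle, whatever the lens; pixels are square), "cx", "cy" (the principal point, pixels), "k1" (the pictures are not rectified: a ray, as slopes to the right and down, at radius r is drawn at 1 + k1 r^2 times it, then the intrinsics apply), "R" (3x3) and "t" (3): a world point X has camera coordinates R X + t; the wrist camera has in their place "hand_eye" (4x4, takes a point from camera to tool coordinates, whose origin is the TCP and whose axes are the flange's). Camera axes: x right, y down, z forward; pixel columns grow to the right and rows downward; lengths in m; the calibration is good to about 2 mm. A picture is of the moment at which its call begins: read the wrist's pose just before it. get_calibration takes no time and is no camera call.
- arm.close_job(): hands the job in; it is judged then, once.
The state is a dict: "t": time; "joint_pos": joint angles; "joint_velocities": joint speeds; "joint_torque": joint torques, N m; "ee_pos": TCP position; "tool_rot": TCP orientation; "contact_force": force on the tool from outside, world axes, zero at the start; "wrist_torque": the same for the moment, N m; "gripper_width": opening from 0.0 (shut) to 1.0 (fully open); "grasp_force": force on a finger pad.
Only numpy, scipy, OpenCV 4.12 (cv2) and the standard library are available. Lean on these libraries where they do the work, as an engineer would, in place of code of your own. Each camera call takes 0.05 s, during which the arm holds its last target. There are 200 camera calls.

## Working session

There is one attempt and no reset: what is moved stays moved. The work goes in short steps, Python scripts to look and compute and a shell command to move; the robot and the scene stay as the last step left them, time stands still between calls to the robot, and variables do not carry over. Pictures are saved under pics/ and viewed, at most 10 in all, crops included, and the job is handed in when it is done.

```bash
ls; mkdir -p pics
cat > h.py <<'E'
import numpy as np, cv2
from cell import arm, viewer
from scipy.spatial.transform import Rotation as Ro
def cam(n,obs=None):
    c=viewer.get_calibration(n); f=192/np.tan(np.radians(c['vfov'])/2)
    if n=='wrist':
        o=obs; T=np.eye(4); T[:3,:3]=Ro.from_quat(o['tool_rot']).as_matrix(); T[:3,3]=o['ee_pos']
        M=T@np.array(c['hand_eye']); R=M[:3,:3].T; t=-R@M[:3,3]
    else: R=np.array(c['R']); t=np.array(c['t'])
    return dict(f=f,cx=c['cx'],cy=c['cy'],k=c['k1'],R=R,t=t)
def ray(C,uv):
    d=np.array([(uv[0]-C['cx'])/C['f'],(uv[1]-C['cy'])/C['f']]); s=d.copy()
    for _ in range(30): s=d/(1+C['k']*(s@s))
    return -C['R'].T@C['t'], C['R'].T@np.array([*s,1])
def onz(C,uv,z):
    o,d=ray(C,uv); return o+d*(z-o[2])/d[2]
def proj(C,X):
    p=C['R']@np.array(X)+C['t']; s=p[:2]/p[2]; s=s*(1+C['k']*(s@s)); return s*C['f']+[C['cx'],C['cy']]
def tri(C1,u1,C2,u2):
    a,d=ray(C1,u1); b,e=ray(C2,u2)
    A=np.stack([d,-e],1); s=np.linalg.lstsq(A,b-a,rcond=None)[0]
    return (a+s[0]*d+b+s[1]*e)/2, np.linalg.norm(a+s[0]*d-b-s[1]*e)
E
python3 - <<'E'
from h import *
o=arm.get_obs(); print(o)
for n in ['scene','side','wrist']:
    im=viewer.get_image(n); cv2.imwrite(f'pics/{n}0.png',im)
    C=cam(n,o); print(n,C['f'],-C['R'].T@C['t'],C['k'])
a=cv2.imread('pics/scene0.png');b=cv2.imread('pics/side0.png')
cv2.imwrite('pics/a0.png',cv2.resize(a,(800,600)));cv2.imwrite('pics/b0.png',cv2.resize(b,(800,600)))
E
```

```text
pics
{'t': 0.0, 'joint_pos': array([-3.69157223e-02,  2.64723104e-01,  1.60534959e+00, -1.30168320e-05,
        1.27371335e+00, -3.69418403e-02]), 'joint_velocities': array([ 0.00090514, -0.00223828,  0.00034542, -0.00079289, -0.00021028,
       -0.00109682]), 'joint_torque': array([ 6.10465631e-04, -5.15121067e+01, -3.67308676e+01, -4.07824507e-05,
        1.31324201e-02,  1.46811578e-05]), 'ee_pos': array([6.74277531e-01, 9.89012563e-06, 2.29995463e-01]), 'tool_rot': array([ 0.70709577,  0.70711694, -0.00075088, -0.00079935]), 'contact_force': array([ 0.09185183, -0.14269023,  0.17306741]), 'wrist_torque': array([ 0.00432111, -0.02242836,  0.00061202]), 'grasp_force': 0.0, 'gripper_width': 1.002486767027831}
scene 415.1213236392962 [ 0.22932216 -0.72517063  0.86383855] -0.011482443988283629
side 493.1946333829419 [ 0.04325557 -0.95777563  0.95702114] -0.07866665073321472
wrist 283.2744924190468 [0.67443773 0.06988233 0.3715281 ] -0.0576549489337292
```

View pics/a0.png

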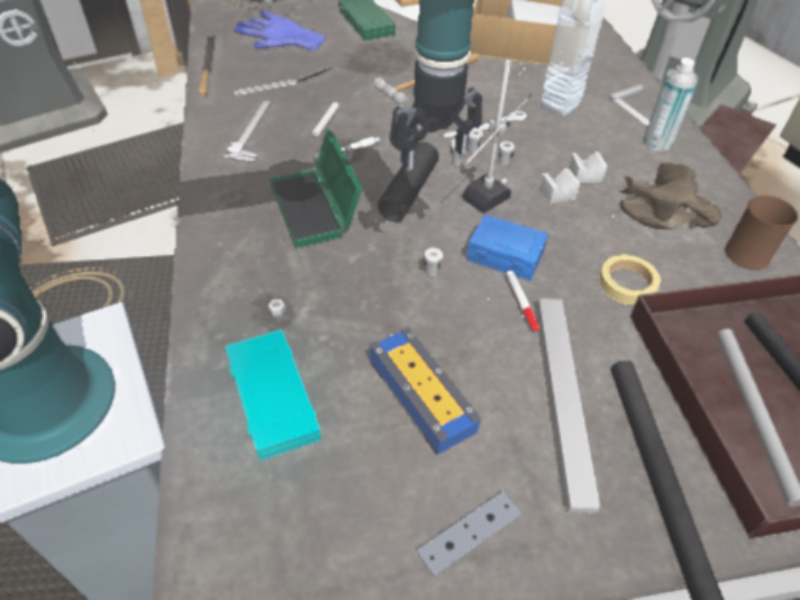

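View pics/wrist0.png

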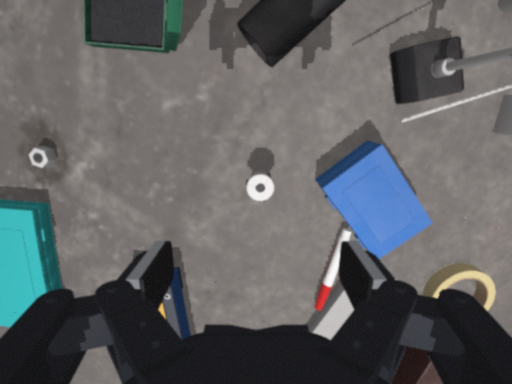

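View pics/b0.png

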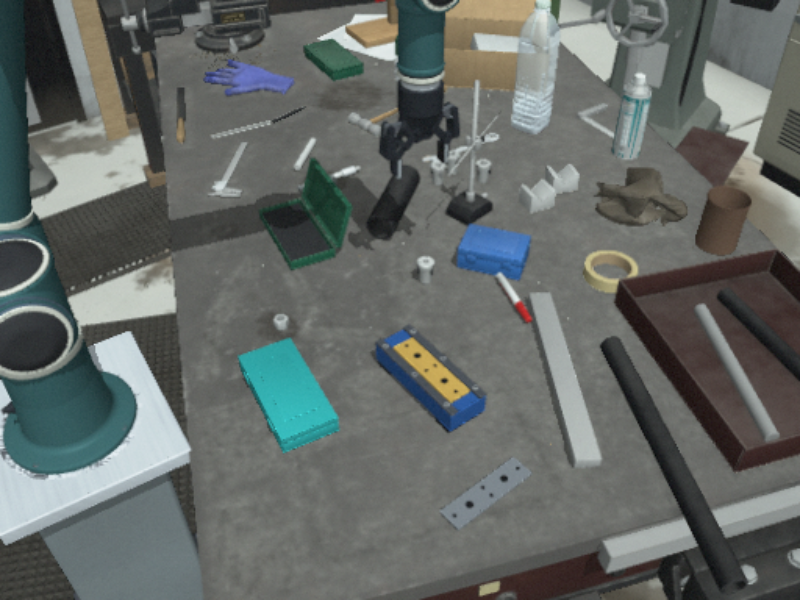

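The scene and side views (800x600) show the brass plate in the blue bed at (425,385) scene / (430,362) side. The grey plate at (468,532) is a look-alike. The open dark-green case is at (315,205) / (305,215), and the turquoise closed case at (273,392) is a look-alike to leave. The collet is at (433,262), the nut at (277,307) and the marker at (523,300). Next I measure by colour masks and confirm in one crop.

Run:
```python
from h import *
crops=[]
for n in ['scene','side']:
    im=cv2.imread(f'pics/{n}0.png'); C=cam(n); h=cv2.cvtColor(im,cv2.COLOR_BGR2HSV)
    def rect(lo,hi,z,box):
        m=cv2.inRange(h,lo,hi); k=np.zeros_like(m); x0,y0,x1,y1=box; k[y0:y1,x0:x1]=255; m&=k
        cs,_=cv2.findContours(m,cv2.RETR_EXTERNAL,cv2.CHAIN_APPROX_NONE); c=max(cs,key=cv2.contourArea)
        P=np.array([onz(C,p[0],z)[:2] for p in c],np.float32)*1000
        r=cv2.minAreaRect(P); 
        print(n,[np.round(v,1) for v in r],'box',np.round(cv2.boxPoints(r)).tolist(), 'npx',cv2.contourArea(c)); return c
    rect((15,110,90),(32,255,255),.05,(220,190,330,300))
    rect((105,100,40),(125,255,255),.0,(220,190,330,300))
    c=rect((60,80,20),(82,255,255),.022,(160,75,240,175))
    print(cv2.approxPolyDP(c,2,True)[:,0].tolist())
    a=cv2.resize(im[75:180,160:245],(400,494),interpolation=cv2.INTER_CUBIC)[:300*2]
    b=cv2.resize(im[200:295,225:320],(400,400),interpolation=cv2.INTER_CUBIC)
    crops.append((a,b))
out=np.zeros((600,800,3),np.uint8)
for i,(a,b) in enumerate(crops):
    out[300*i:300*i+300,:400]=cv2.resize(a,(400,300)); out[300*i:300*i+300,400:]=cv2.resize(b,(400,300))
cv2.imwrite('pics/crop0.png',out)
```

```text
scene [array([ 531.4, -253.3]), array([ 40.9, 149.4]), np.float64(5.0)] box [[505.0, -181.0], [518.0, -330.0], [558.0, -326.0], [545.0, -177.0]] npx 858.0
scene [array([ 540.2, -237. ]), array([ 81.5, 210.7]), np.float64(5.1)] box [[490.0, -136.0], [509.0, -346.0], [590.0, -338.0], [571.0, -128.0]] npx 504.0
scene [array([620.6, 300.2]), array([323. ,  75.8]), np.float64(84.0)] box [[566.0, 144.0], [641.0, 136.0], [675.0, 457.0], [600.0, 465.0]] npx 748.5
[[210, 83], [209, 88], [218, 103], [216, 105], [212, 99], [207, 101], [207, 95], [203, 106], [204, 116], [208, 117], [216, 139], [222, 145], [231, 120]]
side [array([ 529.7, -255.2]), array([ 41.6, 148.5]), np.float64(4.8)] box [[503.0, -183.0], [515.0, -331.0], [557.0, -327.0], [544.0, -179.0]] npx 666.5
side [array([ 543.5, -230.6]), array([ 94.2, 224.7]), np.float64(4.7)] box [[487.0, -123.0], [506.0, -346.0], [600.0, -339.0], [581.0, -115.0]] npx 725.5
side [array([576.7, 293.8]), array([359.6, 189.1]), np.float64(83.3)] box [[462.0, 126.0], [650.0, 104.0], [692.0, 461.0], [504.0, 483.0]] npx 2163.0
[[201, 102], [198, 103], [194, 131], [190, 127], [166, 134], [186, 172], [212, 164], [214, 160], [210, 154], [215, 158], [218, 156], [224, 130]]
```

View pics/crop0.png

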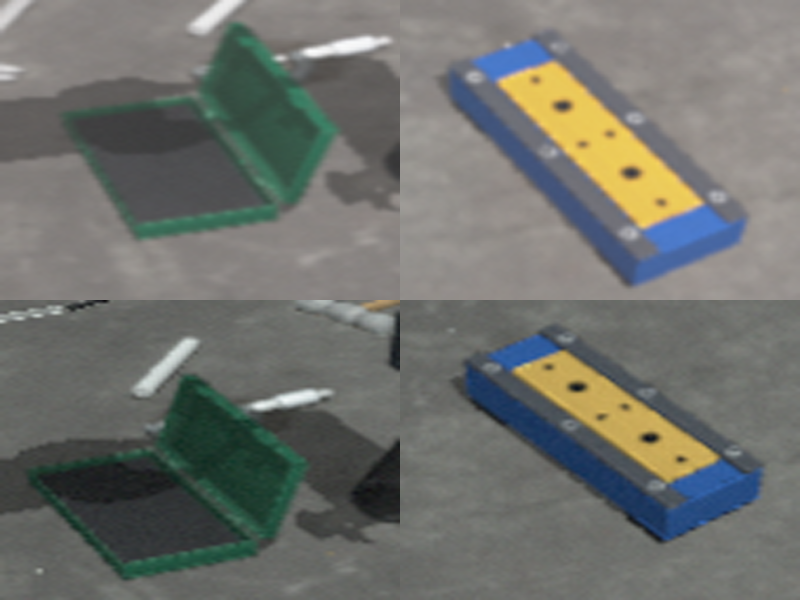

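The crop confirms the brass template in the blue bed and the open dark-green case with dark foam as the ones meant. Next I compute the bed and case corners from it.

Run:
```python
from h import *
S=cam('scene');D=cam('side')
def L(p,bot=0): return (160+p[0]/4.706, 75+(p[1]-300*bot)/2.857)
def Rr(p,bot=0): return (225+(p[0]-400)/4.2105, 200+(p[1]-300*bot)/3.158)
# rim-top outer corners
for nm,a,b in [('farL',(64,114),(30,470)),('nearL',(138,226),(125,566)),('nearR',(277,207),(255,543)),('farR',(197,97),(155,451))]:
    X,e=tri(S,L(a),D,L(b,1)); print(nm,'scene',np.round(onz(S,L(a),.022)[:2]*1e3),'side',np.round(onz(D,L(b,1),.022)[:2]*1e3),'tri',np.round(X*1e3),round(e*1e3,1))
for nm,a,b in [('lid far top',(235,25),(185,377)),('lid near top',(335,128),(305,462))]:
    X,e=tri(S,L(a),D,L(b,1)); print(nm,np.round(X*1e3),round(e*1e3,1))
for nm,a,b in [('bed farL',(450,67),(466,360)),('bed nearL',(632,253),(658,507)),('bed nearR',(746,215),(762,468)),('bed farR',(545,32),(552,324))]:
    X,e=tri(S,Rr(a),D,Rr(b,1)); print(nm,'scene',np.round(onz(S,Rr(a),.05)[:2]*1e3),'side',np.round(onz(D,Rr(b,1),.05)[:2]*1e3),'tri',np.round(X*1e3),round(e*1e3,1))
# bystanders / cylinder, wrist img
o={'tool_rot':np.array([.70709577,.70711694,-.00075,-.0008]),'ee_pos':np.array([.67428,0,.23])}
W=cam('wrist',o)
for nm,p,z in [('nut',(39,157),.019),('collet',(260,187),.047),('cyl',(270,60),.02),('cyl2',(240,25),.02),('case nearL',(86,43),.022),('case nearR',(166,50),.022)]: print(nm,np.round(onz(W,p,z)*1e3))
```

```text
farL scene [495. 342.] side [495. 340.] tri [497. 348.  17.] 1.1
nearL scene [476. 147.] side [473. 143.] tri [481. 164.   5.] 1.6
nearR scene [565. 136.] side [563. 132.] tri [573. 155.   3.] 1.1
farR scene [589. 332.] side [586. 326.] tri [600. 360.  -2.] 1.9
lid far top [633. 358.  90.] 0.8
lid near top [617. 155.  95.] 1.3
bed farL scene [ 487. -157.] side [ 487. -158.] tri [ 488. -155.   47.] 0.0
bed nearL scene [ 503. -347.] side [ 498. -351.] tri [ 511. -334.   25.] 1.8
bed nearR scene [ 573. -347.] side [ 570. -351.] tri [ 582. -337.   30.] 0.3
bed farR scene [ 553. -150.] side [ 555. -150.] tri [ 551. -154.   55.] 0.9
nut [392.  17.  19.]
collet [679. -17.  47.]
cyl [690. 127.  20.]
cyl2 [656. 164.  20.]
case nearL [478. 149.  22.]
case nearR [571. 139.  22.]
```

```bash
python3 -m crank '[[0,0,-4.9,-0.1,-0.04,0,0],[0,0,-4.9,-0.3586,-0.135,0,0],[0,0,-4.9,-0.3586,-0.135,0,0],[0,0,-4.9,-0.3586,-0.135,0,0],[0,0,-4.9,-0.3586,-0.135,0,0],[0,0,-4.9,-0.3586,-0.135,0,0],[0,0,-4.9,-0.3586,-0.135,0,0],[0,0,-4.9,-0.3586,-0.135,0,0],[0,0,-4.9,-0.3586,-0.135,0,0],[0,0,-4.9,-0.3586,-0.135,0.05,0],[0,0,-4.9,-0.3586,-0.135,0.1,0],[0,0,-4.9,-0.3586,-0.135,0.13,0],[0,0,-4.9,-0.3586,-0.135,0.13,0],[0,0,-4.9,-0.3586,-0.135,0.13,0]]' 60
python3 - <<'E'
from h import *
o=arm.get_obs(); print(o['joint_pos'])
im=viewer.get_image('wrist'); cv2.imwrite('pics/w1.png',im)
print(Ro.from_quat(o['tool_rot']).as_matrix().round(3))
W=cam('wrist',o); h=cv2.cvtColor(im,cv2.COLOR_BGR2HSV); m=cv2.inRange(h,(15,110,90),(32,255,255))
cs,_=cv2.findContours(m,0,1); c=max(cs,key=cv2.contourArea); P=np.array([onz(W,p[0],.05)[:2] for p in c],np.float32)*1e3
print(cv2.minAreaRect(P),cv2.boxPoints(cv2.minAreaRect(P)))
E
```

```text
t: 1.55
ee_pos: [0.5401, -0.3578, 0.1011]
tool_rot: [0.676, 0.737, 0.0, -0.001]
contact_force: [0.4, -0.2, 0.2]
gripper_width: -0.003
grasp_force: 0.0
[-6.23672719e-01  3.19882072e-01  1.78419899e+00  2.43263038e-04
  1.03894777e+00 -7.09903237e-01]
[[-0.086  0.996 -0.001]
 [ 0.996  0.086  0.001]
 [ 0.001 -0.001 -1.   ]]
((533.9677124023438, -275.0252990722656), (38.7878532409668, 105.78083801269531), 4.910824775695801) [[ 510.11728 -223.98926]
 [ 519.17267 -329.38177]
 [ 557.8181  -326.06134]
 [ 548.76276 -220.66882]]
```

View pics/w1.png

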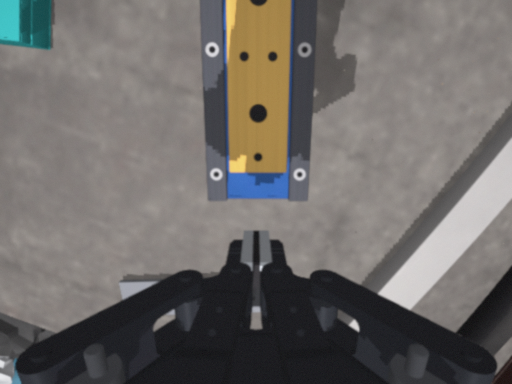

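The wrist view shows the bed's near end at (258,199), the plate end at (257,172) and the shut fingertips at (257,235), in line with the channel. Next I lower behind the plate and push.

```bash
python3 -m crank '[[0,0,0,0,0,0.03,0],[0,0,0,0,0,0.053,0],[0,0,0,0,0,0.053,0],[0,0,0,0.012,0,0.053,0],[0,0,0,0.02,0,0.053,0],[0,0,0,0.028,0,0.053,0],[0,0,0,0.036,0,0.053,0],[0,0,0,0.044,0,0.053,0],[0,0,0,0.052,0,0.053,0],[0,0,0,0.06,0,0.053,0],[0,0,0,0.066,0,0.053,0],[0,0,0,0.07,0,0.053,0],[0,0,0,0.07,0,0.053,0]]'
python3 - <<'E'
from h import *
S='scene side'.split()
for n in S:
    im=viewer.get_image(n); C=cam(n); h=cv2.cvtColor(im,cv2.COLOR_BGR2HSV); m=cv2.inRange(h,(15,110,90),(32,255,255)); m[:,:220]=0;m[:,330:]=0;m[:160]=0;m[300:]=0
    cs,_=cv2.findContours(m,0,1); c=max(cs,key=cv2.contourArea); P=np.array([onz(C,p[0],.05)[:2] for p in c],np.float32)*1e3
    r=cv2.minAreaRect(P);print(n,r,cv2.boxPoints(r).round())
E
```

```text
t: 2.9
ee_pos: [0.5354, -0.2893, 0.0501]
tool_rot: [0.676, 0.737, 0.0, 0.002]
contact_force: [0.4, -2.0, 7.0]
gripper_width: 0.001
grasp_force: 3.4
scene ((535.2433471679688, -298.04852294921875), (40.7060432434082, 59.62181854248047), 4.992509365081787) [[ 512. -270.]
 [ 518. -330.]
 [ 558. -326.]
 [ 553. -267.]]
side ((529.5119018554688, -255.26156616210938), (41.6035270690918, 148.45315551757812), 5.069789409637451) [[ 502. -183.]
 [ 515. -331.]
 [ 557. -327.]
 [ 544. -179.]]
```

```bash
python3 -m crank '[[0,0,0,0,0,-0.015,0],[0,0,0,-0.04,0,-0.015,0],[0,0,0,-0.068,0,-0.015,0],[0,0,0,-0.068,0,0.002,0],[0,0,0,-0.068,0,0.002,0],[0,0,0,-0.068,0,0.002,0],[0,0,0,-0.068,0,0.002,0]]'
python3 -m crank '[[0,0,0,0.004,0,0,0],[0,0,0,0.01,0,0,0]]'
```

```text
t: 3.7
ee_pos: [0.539, -0.3548, 0.0458]
tool_rot: [0.676, 0.737, 0.0, -0.001]
contact_force: [-0.5, 0.4, -0.5]
gripper_width: -0.003
grasp_force: 0.0
t: 3.9
ee_pos: [0.5388, -0.3456, 0.0464]
tool_rot: [0.676, 0.737, 0.0, -0.0]
contact_force: [0.3, 1.0, -0.1]
gripper_width: -0.001
grasp_force: 0.0
```

```bash
python3 -m crank '[[0,0,0,0.005,0,0,0],[0,0,0,0.010,0,0,0],[0,0,0,0.014,0,0,0],[0,0,0,0.018,0,0,0]]'
```

```text
t: 4.3
ee_pos: [0.5375, -0.3285, 0.0464]
tool_rot: [0.676, 0.737, -0.0, 0.0]
contact_force: [0.1, -1.8, -1.2]
gripper_width: 0.001
grasp_force: 0.6
```

```bash
python3 -m crank '[[0,0,0,0.006,0,0,0],[0,0,0,0.012,0,0,0],[0,0,0,0.018,0,0,0],[0,0,0,0.024,0,0,0],[0,0,0,0.03,0,0,0],[0,0,0,0.03,0,0,0]]'
cat > pl.py <<'E'
from h import *
for n in ['scene','side']:
    im=viewer.get_image(n); C=cam(n); h=cv2.cvtColor(im,cv2.COLOR_BGR2HSV); m=cv2.inRange(h,(15,110,90),(32,255,255)); m[:,:220]=0;m[:,330:]=0;m[:160]=0;m[300:]=0
    cs,_=cv2.findContours(m,0,1); P=np.concatenate([[onz(C,p[0],.05)[:2] for p in c] for c in cs if cv2.contourArea(c)>15]).astype(np.float32)*1e3
    r=cv2.minAreaRect(P);print(n,r,cv2.boxPoints(r).round().tolist())
E
python3 pl.py
```

```text
t: 4.9
ee_pos: [0.5347, -0.2977, 0.0462]
tool_rot: [0.676, 0.737, 0.0, -0.0]
contact_force: [-0.5, -0.8, -1.4]
gripper_width: 0.0
grasp_force: 0.0
scene ((526.1776123046875, -187.5990447998047), (40.835182189941406, 100.4489517211914), 4.981911659240723) [[501.0, -139.0], [510.0, -239.0], [551.0, -236.0], [542.0, -136.0]]
side ((525.7904052734375, -213.93951416015625), (40.68352127075195, 150.28244018554688), 3.4822897911071777) [[501.0, -140.0], [510.0, -290.0], [551.0, -288.0], [542.0, -138.0]]
```

```bash
python3 -m crank '[[0,0,0,0.006,0,0,0],[0,0,0,0.012,0,0,0],[0,0,0,0.018,0,0,0],[0,0,0,0.024,0,0,0],[0,0,0,0.028,0,0,0],[0,0,0,0.031,0,0,0],[0,0,0,0.031,0,0,0]]'
python3 -m crank '[[0,0,0,-0.005,0,0,0],[0,0,0,-0.005,0,-0.03,0],[0,0,0,-0.005,0,-0.08,0.065],[0,0,0,0.04,0,-0.08,0.065],[0,0,0,0.09,0,-0.08,0.065],[0,0,0,0.14,0,-0.08,0.065],[0,0,0,0.15,0,-0.08,0.065],[0,0,0,0.15,0,-0.08,0.065],[0,0,0,0.15,0,-0.08,0.065]]'
python3 pl.py
python3 - <<'E'
from h import *
o=arm.get_obs(); im=viewer.get_image('wrist'); cv2.imwrite('pics/w2.png',im); C=cam('wrist',o)
h=cv2.cvtColor(im,cv2.COLOR_BGR2HSV); m=cv2.inRange(h,(15,110,90),(32,255,255))
cs,_=cv2.findContours(m,0,1); c=max(cs,key=cv2.contourArea); P=np.array([onz(C,p[0],.05)[:2] for p in c],np.float32)*1e3
r=cv2.minAreaRect(P);print(r,cv2.boxPoints(r).round().tolist())
m=cv2.inRange(h,(60,80,20),(85,255,255)); cs,_=cv2.findContours(m,0,1)
E
```

```text
t: 5.7
ee_pos: [0.5321, -0.2672, 0.0463]
tool_rot: [0.676, 0.737, 0.0, -0.0]
contact_force: [-0.3, -0.4, 0.6]
gripper_width: 0.001
grasp_force: 0.0
t: 6.6
ee_pos: [0.5199, -0.1193, 0.1264]
tool_rot: [0.676, 0.737, -0.0, 0.0]
contact_force: [0.9, -0.5, 0.5]
gripper_width: 0.763
grasp_force: 0.0
scene ((525.54150390625, -181.56790161132812), (41.91133499145508, 150.80374145507812), 4.888017177581787) [[498.0, -108.0], [511.0, -258.0], [553.0, -255.0], [540.0, -105.0]]
side ((524.5216674804688, -183.85867309570312), (41.808563232421875, 151.02215576171875), 3.4860999584198) [[499.0, -110.0], [508.0, -261.0], [550.0, -258.0], [541.0, -107.0]]
((526.2142333984375, -176.91217041015625), (40.20743942260742, 139.84544372558594), 4.809072017669678) [[500.0, -109.0], [512.0, -248.0], [552.0, -245.0], [540.0, -106.0]]
```

View pics/w2.png

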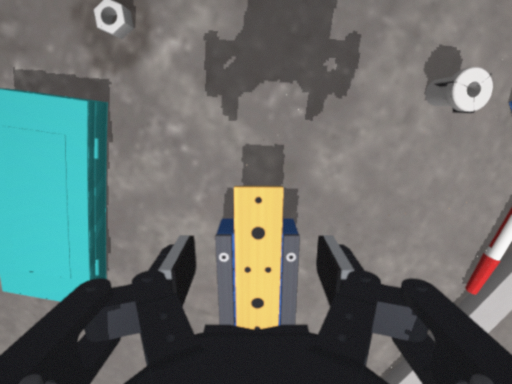

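Wrist view: the plate's free end is at (258,187), about 40 mm past the bed's end (row 232), and centred between the open fingers (columns 190–325). Next I descend and grip.

```bash
python3 -m crank '[[0,0,0,-0.0013,0.0012,0.04,0.065],[0,0,0,-0.0013,0.0012,0.075,0.065],[0,0,0,-0.0013,0.0012,0.089,0.065],[0,0,0,-0.0013,0.0012,0.089,0.065],[0,0,0,-0.0013,0.0012,0.089,0.03],[0,0,0,-0.0013,0.0012,0.089,0.03],[0,0,0,-0.0013,0.0012,0.089,0.03],[0,0,0,-0.0013,0.0012,0.089,0.03],[0,0,0,-0.0013,0.0012,0.089,0.03],[0,0,0,-0.0013,0.0012,0.089,0.03]]' 100
```

```text
t: 7.75
ee_pos: [0.5224, -0.1204, 0.0393]
tool_rot: [0.676, 0.737, 0.001, 0.002]
contact_force: [-1.4, -1.1, 6.6]
gripper_width: 0.427
grasp_force: 99.6
```

```bash
python3 -m crank '[[0,0,0,0,0,-0.005,0.03],[0,0,0,0,0,-0.015,0.03],[0,0,0,0,0,-0.03,0.03],[0,0,0,0,0,-0.05,0.03],[0,0,0,0,0,-0.07,0.03],[0,0,0,0,0,-0.09,0.03],[0,0,0,0,0,-0.09,0.03]]'
python3 - <<'E'
from h import *
o=[]
for n in ['side','scene']:
    im=viewer.get_image(n); o.append(cv2.resize(im[150:310,200:360],(400,400),interpolation=cv2.INTER_CUBIC))
cv2.imwrite('pics/lift.png',np.hstack(o))
E
```

```text
t: 8.45
ee_pos: [0.5234, -0.1203, 0.1315]
tool_rot: [0.676, 0.737, 0.002, 0.003]
contact_force: [1.1, -0.7, -0.9]
gripper_width: 0.429
grasp_force: 100.4
```

View pics/lift.png

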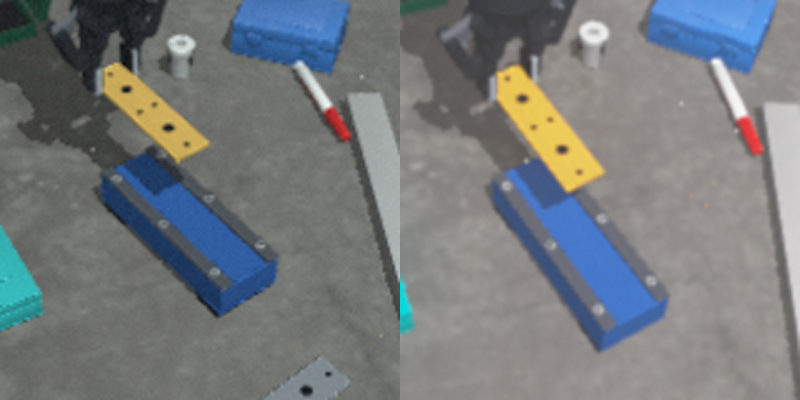

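The plate is held level by its end, with its far end at (180,160) in the left pane and clear of the bed. Next I move to a viewing point before the case.

```bash
python3 -m crank '[[0,0,2,0.01,0,-0.01,0.03],[0,0,4,0.03,0.003,-0.03,0.03],[0,0,6,0.06,0.007,-0.05,0.03],[0,0,8,0.1,0.012,-0.07,0.03],[0,0,10.6,0.14,0.017,-0.07,0.03],[0,0,10.6,0.175,0.021,-0.07,0.03],[0,0,10.6,0.2,0.024,-0.07,0.03],[0,0,10.6,0.2086,0.025,-0.07,0.03],[0,0,10.6,0.2086,0.025,-0.07,0.03],[0,0,10.6,0.2086,0.025,-0.07,0.03]]'
python3 - <<'E'
from h import *
S=cam('scene');D=cam('side')
for a,b in [((170,193),(180,161)),((204,170),(209,143))]:
    X,e=tri(S,(200+a[0]/2.5,150+a[1]/2.5),D,(200+b[0]/2.5,150+b[1]/2.5)); print('far end',np.round(X*1e3),round(e*1e3,1))
o=arm.get_obs(); im=viewer.get_image('wrist'); cv2.imwrite('pics/w3.png',im); C=cam('wrist',o); print(o['ee_pos'])
for X in [(.476,.147,.022),(.567,.137,.022),(.495,.341,.022),(.588,.33,.022)]: print(proj(C,X).round())
h=cv2.cvtColor(im,cv2.COLOR_BGR2HSV); m=cv2.inRange(h,(60,80,20),(85,255,255)); cs,_=cv2.findContours(m,0,1); c=max(cs,key=cv2.contourArea); print(cv2.approxPolyDP(c,3,True)[:,0].tolist())
E
```

```text
t: 9.55
ee_pos: [0.5273, 0.0895, 0.1963]
tool_rot: [0.741, 0.671, -0.001, -0.0]
contact_force: [-0.1, 0.1, -1.8]
gripper_width: 0.43
grasp_force: 100.4
far end [ 511. -266.  143.] 0.3
far end [ 557. -248.  129.] 1.3
[0.52725618 0.08952644 0.19631187]
[204. 128.]
[288. 129.]
[196. -78.]
[294. -76.]
[[296, 0], [292, 123], [351, 132], [363, 0]]
```

View pics/w3.png

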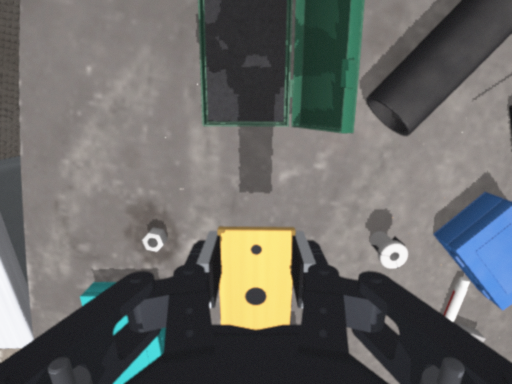

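The wrist view shows the case's near rim corners at (204,126) and (288,127), the lid standing at columns 292–360, and the plate's gripped end at (257,228). Next I compute the placement shift.

Run:
```python
from h import *
o=arm.get_obs(); C=cam('wrist',o); zt=o['ee_pos'][2]+.0107
for p in [(204,126),(288,127),(201,3),(292,3)]: print('case',p,(onz(C,p,.022)*1e3).round(1))
for p in [(219,229),(295,229),(219,322),(293,322)]: print('plate',p,(onz(C,p,zt)*1e3).round(1))
im=cv2.imread('pics/w3.png')
for r in (10,60,100): print(r,[(x,im[r,x].tolist()) for x in range(197,208)][::2])
M=Ro.from_quat(o['tool_rot']).as_matrix(); print(M.round(3))
```

```text
case (204, 126) [476.4 149.1  22. ]
case (288, 127) [567.6 138.8  22. ]
case (201, 3) [490.5 269.1  22. ]
case (292, 3) [580.6 259.8  22. ]
plate (219, 229) [510.5 104.3 207.3]
plate (295, 229) [548.3 100.5 207.3]
plate (219, 322) [502.5  47.9 207.3]
plate (293, 322) [543.9  43.8 207.3]
10 [(197, [113, 120, 117]), (199, [95, 113, 82]), (201, [47, 57, 35]), (203, [73, 85, 60]), (205, [75, 75, 70]), (207, [71, 69, 70])]
60 [(197, [124, 127, 134]), (199, [120, 128, 121]), (201, [74, 88, 64]), (203, [47, 58, 36]), (205, [79, 91, 67]), (207, [51, 49, 49])]
100 [(197, [128, 131, 135]), (199, [130, 135, 138]), (201, [119, 132, 114]), (203, [76, 90, 62]), (205, [69, 80, 56]), (207, [86, 92, 78])]
[[ 0.1    0.995 -0.001]
 [ 0.995 -0.1   -0.001]
 [-0.001 -0.001 -1.   ]]
```

```bash
python3 -m crank '[[0,0,0.4,0.015,-0.001,0,0.03],[0,0,0.4,0.045,-0.003,0,0.03],[0,0,0.4,0.085,-0.005,0,0.03],[0,0,0.4,0.125,-0.007,0,0.03],[0,0,0.4,0.165,-0.009,0,0.03],[0,0,0.4,0.195,-0.0105,0,0.03],[0,0,0.4,0.21,-0.0105,0.02,0.03],[0,0,0.4,0.2142,-0.0105,0.05,0.03],[0,0,0.4,0.2142,-0.0105,0.09,0.03],[0,0,0.4,0.2142,-0.0105,0.125,0.03],[0,0,0.4,0.2142,-0.0105,0.14,0.03],[0,0,0.4,0.2142,-0.0105,0.14,0.03],[0,0,0.4,0.2142,-0.0105,0.14,0.03]]'
python3 - <<'E'
from h import *
o=[]
for n in ['side','scene']:
    im=viewer.get_image(n); o.append(cv2.resize(im[70:190,150:270],(400,400),interpolation=cv2.INTER_CUBIC))
cv2.imwrite('pics/over.png',np.hstack(o))
E
```

```text
t: 10.9
ee_pos: [0.5399, 0.3042, 0.0584]
tool_rot: [0.744, 0.668, 0.001, 0.0]
contact_force: [-0.1, -0.3, -1.5]
gripper_width: 0.427
grasp_force: 100.6
```

View pics/over.png

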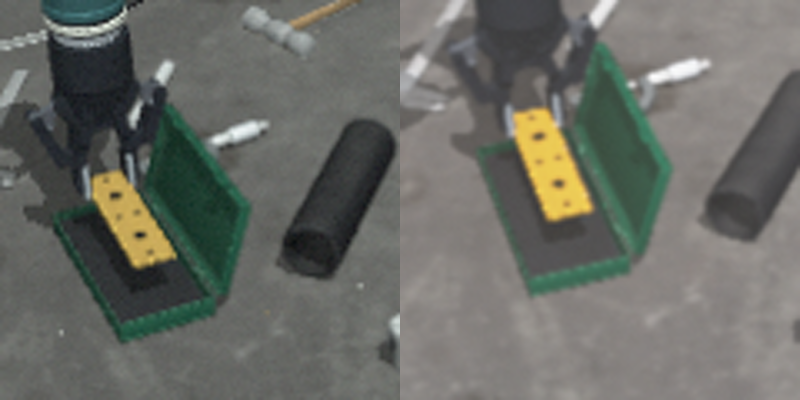

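The plate hovers centred over the foam: in the side pane it runs from (105,180) to (155,260), inside the rim. Next I descend stepwise, shifted slightly away from the lid.

```bash
python3 -m crank '[[0,0,0,0,-0.004,0.01,0.03],[0,0,0,0,-0.004,0.02,0.03],[0,0,0,0,-0.004,0.03,0.03],[0,0,0,0,-0.004,0.036,0.03],[0,0,0,0,-0.004,0.04,0.03],[0,0,0,0,-0.004,0.04,0.03]]'
python3 -m crank '[[0,0,0,0,0,0.003,0.03],[0,0,0,0,0,0.006,0.03],[0,0,0,0,0,0.006,0.03]]'
```

```text
t: 11.6
ee_pos: [0.5339, 0.3046, 0.0161]
tool_rot: [0.744, 0.669, -0.001, -0.0]
contact_force: [-0.0, -0.5, -2.8]
gripper_width: 0.425
grasp_force: 100.6
t: 11.9
ee_pos: [0.5353, 0.3052, 0.0132]
tool_rot: [0.744, 0.668, 0.0, 0.0]
contact_force: [-2.9, -2.3, 7.6]
gripper_width: 0.43
grasp_force: 105.6
```

```bash
python3 -m crank '[[0,0,0,0,0,0.002,0.03],[0,0,0,0,0,0.002,0.03]]'
```

```text
t: 12.1
ee_pos: [0.5354, 0.3053, 0.0131]
tool_rot: [0.744, 0.668, 0.0, 0.0]
contact_force: [-7.0, -4.2, 18.4]
gripper_width: 0.428
grasp_force: 111.9
```

```bash
python3 -m crank '[[0,0,0,0,0,-0.003,0.036],[0,0,0,0,0,-0.003,0.036]]' 20
python3 -m crank '[[0,0,0,0,0,0,0.037],[0,0,0,0,0,0,0.038],[0,0,0,0,0,0,0.039],[0,0,0,0,0,0,0.040],[0,0,0,0,0,0,0.042],[0,0,0,0,0,0,0.044],[0,0,0,0,0,0,0.046],[0,0,0,0,0,0,0.046]]'
python3 - <<'E'
from h import *
o=[]
for n in ['side','scene']:
    im=viewer.get_image(n); o.append(cv2.resize(im[70:190,150:270],(400,400),interpolation=cv2.INTER_CUBIC))
cv2.imwrite('pics/rel.png',np.hstack(o))
E
```

```text
t: 12.3
ee_pos: [0.5355, 0.3053, 0.0133]
tool_rot: [0.744, 0.668, 0.001, 0.0]
contact_force: [-0.9, -0.4, -2.0]
gripper_width: 0.429
grasp_force: 101.3
t: 13.1
ee_pos: [0.534, 0.3046, 0.0118]
tool_rot: [0.744, 0.669, -0.001, -0.0]
contact_force: [-0.6, 0.9, 0.0]
gripper_width: 0.54
grasp_force: 0.2
```

View pics/rel.png

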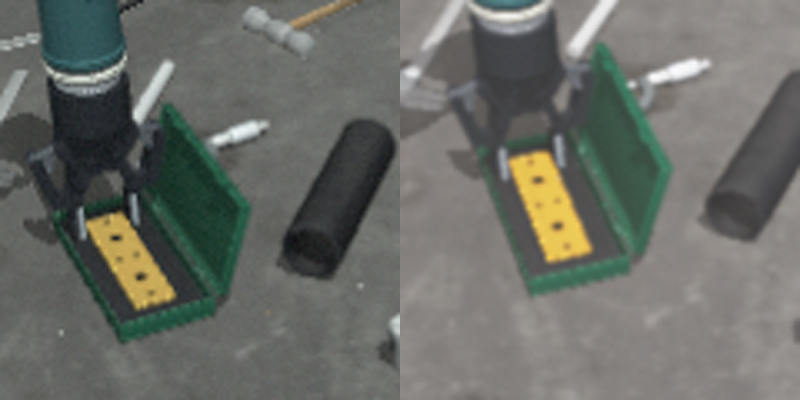

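The plate lies flat on the foam inside the rim, at (88,215)–(172,305) in the side pane, and the fingers are clear of it. Next I retreat up and go behind the lid.

```bash
python3 -m crank '[[0,0,0,0,0,-0.01,0.046],[0,0,0,0,0,-0.03,0.046],[0,0,0,0,0,-0.07,0.046],[0,0,0,0,0,-0.12,0.046],[0,0,0,0,0,-0.165,0],[0,0,0,0,0,-0.19,0],[0,0,0,-0.015,0.045,-0.19,0],[0,0,0,-0.03,0.09,-0.19,0],[0,0,0,-0.042,0.136,-0.19,0],[0,0,0,-0.042,0.136,-0.19,0],[0,0,0,-0.042,0.136,-0.19,0],[0,0,0,-0.042,0.136,-0.15,0],[0,0,0,-0.042,0.136,-0.11,0],[0,0,0,-0.042,0.136,-0.08,0],[0,0,0,-0.042,0.136,-0.076,0],[0,0,0,-0.042,0.136,-0.076,0]]' 40
python3 - <<'E'
from h import *
for n in ['scene','side']:
    im=viewer.get_image(n); cv2.imwrite(f'pics/{n}_5.png',im); C=cam(n); h=cv2.cvtColor(im,cv2.COLOR_BGR2HSV); m=cv2.inRange(h,(15,110,90),(32,255,255)); m[180:]=0;m[:90]=0;m[:,:150]=0;m[:,230:]=0
    cs,_=cv2.findContours(m,0,1); P=np.concatenate([[onz(C,p[0],.019)[:2] for p in c] for c in cs if cv2.contourArea(c)>15]).astype(np.float32)*1e3
    print(n,cv2.minAreaRect(P))
E
```

```text
t: 14.8
ee_pos: [0.6637, 0.2491, 0.0877]
tool_rot: [0.743, 0.669, -0.001, -0.001]
contact_force: [0.7, 0.6, 1.0]
gripper_width: 0.001
grasp_force: 0.0
scene ((527.4721069335938, 243.69863891601562), (158.1094970703125, 43.28004455566406), 83.56903839111328)
side ((525.93798828125, 240.17733764648438), (156.02188110351562, 41.896751403808594), 83.2566146850586)
```

```bash
python3 -m crank '[[0,0,0,0,-0.01,0,0],[0,0,0,0,-0.02,0,0],[0,0,0,0,-0.03,0,0],[0,0,0,0,-0.04,0,0],[0,0,0,0,-0.05,0,0],[0,0,0,0,-0.06,0,0],[0,0,0,0,-0.07,0,0]]'
python3 -m crank '[[0,0,0,0,-0.01,0,0],[0,0,0,0,-0.02,0,0],[0,0,0,0,-0.03,0,0],[0,0,0,0,-0.044,0,0]]'
```

```text
t: 15.6
ee_pos: [0.5951, 0.2562, 0.0885]
tool_rot: [0.744, 0.669, 0.0, 0.0]
contact_force: [1.0, 0.6, 1.5]
gripper_width: 0.001
grasp_force: 0.7
t: 16.0
ee_pos: [0.5514, 0.2608, 0.0881]
tool_rot: [0.744, 0.668, 0.0, 0.0]
contact_force: [2.0, -1.1, 0.6]
gripper_width: 0.0
grasp_force: 0.5
```

Run:
```python
from h import *
for n in ['scene','side']:
    im=viewer.get_image(n); C=cam(n); h=cv2.cvtColor(im,cv2.COLOR_BGR2HSV); m=cv2.inRange(h,(60,80,20),(85,255,255)); m[185:]=0;m[:75]=0;m[:,:150]=0;m[:,245:]=0
    cs,_=cv2.findContours(m,0,1); c=max(cs,key=cv2.contourArea); print(n,cv2.contourArea(c),cv2.boundingRect(c),cv2.approxPolyDP(c,3,True)[:,0].tolist())
    # predicted free-edge mid (outer top) for lid angles
    for th in (0,.4,.7,1.0,1.3):
        for y in (-100,100):
            x=49-97*np.cos(th)+12*np.sin(th); z=22+97*np.sin(th)+12*np.cos(th)
            X=[.5325+(x*.994+y*.106)/1e3,.242+(-x*.106+y*.994)/1e3,z/1e3]; print(th,y,proj(C,X).round(),end=' ')
    print()
```

```text
scene 159.5 (184, 98, 37, 48) [[184, 98], [193, 123], [218, 145]]
0 -100 [188. 151.] 0 100 [173. 111.] 0.4 -100 [191. 141.] 0.4 100 [175. 101.] 0.7 -100 [197. 133.] 0.7 100 [180.  94.] 1.0 -100 [205. 127.] 1.0 100 [187.  88.] 1.3 -100 [214. 122.] 1.3 100 [195.  84.] 
side 1407.5 (166, 112, 50, 61) [[173, 112], [183, 129], [166, 137], [185, 170], [213, 164], [215, 154], [198, 130], [195, 132], [195, 126], [187, 127], [183, 117]]
0 -100 [186. 164.] 0 100 [165. 130.] 0.4 -100 [188. 153.] 0.4 100 [167. 120.] 0.7 -100 [193. 145.] 0.7 100 [172. 113.] 1.0 -100 [201. 139.] 1.0 100 [178. 107.] 1.3 -100 [209. 134.] 1.3 100 [186. 102.]
```

```bash
python3 -m crank '[[0,0,0,0,-0.01,0.005,0],[0,0,0,0,-0.017,0.013,0],[0,0,0,0,-0.024,0.02,0],[0,0,0,0,-0.03,0.028,0],[0,0,0,0,-0.035,0.036,0],[0,0,0,0,-0.039,0.043,0],[0,0,0,0,-0.043,0.049,0],[0,0,0,0,-0.043,0.053,0],[0,0,0,0,-0.043,0.055,0],[0,0,0,0,-0.043,0.055,0]]'
```

```text
t: 17.1
ee_pos: [0.5083, 0.2652, 0.034]
tool_rot: [0.744, 0.668, -0.001, -0.001]
contact_force: [-5.5, -1.4, 9.4]
gripper_width: -0.004
grasp_force: 4.4
```

```bash
python3 -m crank '[[0,0,0,0,0,0.003,0],[0,0,0,0,0,0.003,0],[0,0,0,0,0,-0.02,0],[0,0,0,0,0,-0.06,0],[0,0,0,0,0,-0.1,0],[0,0,0,-0.1,0,-0.15,0],[0,0,0,-0.14,0,-0.15,0],[0,0,0,-0.18,0,-0.15,0],[0,0,0,-0.22,0,-0.15,0],[0,0,0,-0.22,0,-0.15,0],[0,0,0,-0.22,0,-0.15,0],[0,0,0,-0.22,0,-0.15,0]]'
python3 - <<'E'
from h import *
print(arm.get_obs()['ee_pos'])
def blob(im,box,name):
    pass
a={n:cv2.imread(f'pics/{n}0.png') for n in ['scene','side']}
for n in ['scene','side']:
    im=viewer.get_image(n); C=cam(n); h=cv2.cvtColor(im,cv2.COLOR_BGR2HSV); m=cv2.inRange(h,(60,80,20),(85,255,255)); m[185:]=0;m[:75]=0;m[:,:150]=0;m[:,245:]=0
    cs,_=cv2.findContours(m,0,1); c=max(cs,key=cv2.contourArea); print(n,cv2.contourArea(c),cv2.approxPolyDP(c,2.5,True)[:,0].tolist())
    for th in (0,.1,.2):
        for y in (-100,100):
            x=49-97*np.cos(th)+12*np.sin(th); z=22+97*np.sin(th)+12*np.cos(th)
            X=[.5325+(x*.994+y*.106)/1e3,.242+(-x*.106+y*.994)/1e3,z/1e3]; print(th,y,proj(C,X).round(),end=' ')
    X=np.array([(.5325+(49*.994+y*.106)/1e3,.242+(-49*.106+y*.994)/1e3,.034) for y in (-100,100)]);print('hinge top',[proj(C,q).round() for q in X])
    for nm,(x0,y0,x1,y1) in dict(collet=(262,150,295,182),marker=(318,165,350,215),nut=(165,185,190,210)).items():
        print(nm,np.abs(im[y0:y1,x0:x1].astype(int)-a[n][y0:y1,x0:x1]).mean().round(1))
E
```

```text
t: 18.3
ee_pos: [0.4862, 0.0461, 0.1835]
tool_rot: [0.744, 0.668, 0.0, 0.0]
contact_force: [0.8, 0.7, 0.2]
gripper_width: -0.003
grasp_force: 0.0
[0.48615665 0.04613613 0.1834908 ]
scene 191.0 [[216, 141], [207, 147], [189, 150], [189, 156], [217, 151]]
0 -100 [188. 151.] 0 100 [173. 111.] 0.1 -100 [189. 149.] 0.1 100 [173. 109.] 0.2 -100 [189. 146.] 0.2 100 [173. 106.] hinge top [array([220., 144.]), array([202., 105.])]
collet 0.7
marker 0.6
nut 0.7
side 1235.0 [[166, 131], [167, 140], [187, 172], [213, 163], [213, 156], [202, 141], [199, 143], [195, 139], [193, 130], [187, 131], [183, 126]]
0 -100 [186. 164.] 0 100 [165. 130.] 0.1 -100 [186. 161.] 0.1 100 [165. 128.] 0.2 -100 [186. 159.] 0.2 100 [166. 125.] hinge top [array([215., 155.]), array([193., 123.])]
collet 2.1
marker 2.1
nut 2.1
```

The lid outline matches shut (0 rad), the bystanders have not moved, and the robot is clear of everything.

```bash
python3 -c "
from cell import arm
print(arm.close_job())"
```

```text
the job is handed in; nothing more can be done
None
```

I handed the job in at about 18 s of the 66 s: the template lies flat on the foam in the green case, the lid is shut, and the collet, marker pen and nut did not move; my first push rode over the template without moving it, and it settled under 5 mm onto the foam on release.

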